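# Pin the basin's drain valve

## Robot

A 7-joint arm with a two-finger parallel gripper is mounted at the origin on the work surface. World frame = base frame: x ahead of the robot, y to its left, z up, the work surface at z = 0. Lengths are in m, angles in rad, forces in N, time in s.
With the tool pointing down it reaches from about 0.4 to 0.85 m from the base axis. Payload 10.4 kg.
Tool frame: the origin (TCP) lies midway between the tips of the shut fingers; the grasp point (between the pads) lies 19 mm behind it; z points along the fingers, y is the line along which they close (so a half turn about z gives the same grasp; the last joint's range is limited). The gripper opens to 87 mm and grips with 3 to 60 N. Pads are 19 mm wide; open, the fingers measure 117 mm over their backs; the gripper's body (75 mm by 190 mm) begins 51 mm behind the grasp point.
Start: joints at [-1.292, 0.332, -0.065, 1.46, 0.022, 1.35, -0.088], TCP at [0.186, 0.597, 0.223] pointing down, gripper open.
Joint ranges: [-2.6, 2.6], [-0.5, 2.12], [-1.47, 1.34], [0.16, 2.42], [-1.27, 4.41], [0.06, 2.06], [-2.6, 2.6]. Speed limits (rad/s): [2.22, 2.22, 2.79, 2.79, 3.14, 3.14, 3.14].

## Interface

Orientations are given as a unit quaternion [x, y, z, w].
In Python, from bench import sensors, eyes, order gives the robot as it stands.
- The arm moves only by the tool arm_command, never from a script. Its argument "steps" is a list of rows, each an object with "rot": the turn, a rotation vector about the world's x, y, z in degrees, a list of three; "slide": the shift along the world's x, y, z in m, a list of three; "grip": the opening, from 0 (shut) to 1 (fully open). A call has exactly 8 rows; each row shifts and turns the commanded pose from where the row before left it; what a row does not reach is not made up. A row lasts 1/8 s, in which the tool goes at most 62.5 mm and 10.7 degrees, less where a joint would pass 70% of its speed; a pose out of reach is approached as far as the arm can. A call with a gripper value outside its range is refused whole. The fingers move at their own pace and stop on an object; "newtons" is the grip in N (left out, the last holds). Time passes only in rows, so rows that do not move let the fingers close, or fill a call up. It gives the time, the measured TCP pose, the force, the opening and the grip force at its end, in the units of the state.
- sensors.read_state(): the state, without advancing time (a new reading comes with each control period).
- eyes.camera(name): name is "scene" or "top" or "wrist"; returns a dict with "pixels" (400x640x3 uint8, red, green, blue), "intrinsics" (3x3 intrinsics, pixels), "k1" (the pictures are not rectified: a ray, as slopes to the right and down, at radius r is drawn at 1 + k1 r^2 times it, then the intrinsics apply), "pose" (4x4, takes a point from camera to world coordinates). Camera axes: x right, y down, z forward; pixel columns grow to the right and rows downward; lengths in m; the calibration is good to about 2 mm. A picture is of the moment at which its call begins. There is no depth.
- order.close_job(): hands the job in; it is judged then, once.
Trained networks look in a picture, given as the dict that the camera call returned (one of the last four; its "shot" number tells which), for a name from the list of things; names that differ only in an ending like _2 or _b are one class to them, and where a whole thing is asked for, a point or a joint stands for the part that bears it (a point fixed in the world has none). Each returns a list of dicts, best first, with "conf" (0 to 1); they miss things now and then, are a little off and sometimes report something else, mostly with a low value. They report only what shows in the picture. A call takes as long as a camera call. They do not tell look-alikes from the thing itself.
- eyes.look_for(name, picture): "bbox" ([left, top, right, bottom] in pixels, round what is visible of it).
The state is a dict: "time": time; "joint_positions": joint angles; "joint_vel": joint speeds; "joint_torque": joint torques, N m; "ee_pos": TCP position; "eef_rot": TCP orientation; "ft_force": force on the tool from outside, world axes, zero at the start; "torque": the same for the moment, N m; "width": finger opening in m; "grip_force": force on a finger pad.
Only numpy, scipy, OpenCV 4.12 (cv2) and the standard library are available. Lean on these libraries where they do the work, as an engineer would, in place of code of your own. Each camera call takes 0.05 s, during which the arm holds its last target. There are 200 camera calls.

## Task

Lock the basin's drain valve: lift the yellow-headed pin out of the pink soap tray, stand it in the upright hole on top of the blue valve block so that it rests on the spindle inside, then gently push the red lever away from the robot, feeling for the moment when the hidden cross-hole comes under the pin and it drops in and blocks the lever. Do not force the lever any further; press the pin straight down until its head sits fully home on the block, let go, and leave the bottle, saucer and scrubber alone.

Things in the scene. Friction and masses are not known exactly. Their poses are not given: they have to be found in the camera images.
- bore (a point): Centre of the mouth of the upright lock hole, on the top face of the blue cast valve block (60 x 46 mm from above, top 105 mm above the ledge, screwed down). Hole 11 mm wide, 3 mm chamfer. Axes: z up; x level, across the spindle, pointing away from the robot (yaw varies); y along the spindle. A grey pipe on the +y side reaches 110 mm out, lower than the block's top.
- spindle (a point): Crossing of the hole and the level spindle's axis, 50 mm below the mouth. The spindle inside is 40 mm thick: a pin put in the hole rests on it 30 mm down. A hidden 13.5 mm cross-hole runs right through it. From 71 mm down there is a tight seat: the pin's last 14 mm take a steady push of some 5 to 18 N and it stays where it is pushed.
- pin_mid (a point): Lock pin, half-way up (57.5 mm above its foot), z its upward axis. Steel shank 10 mm thick, 85 mm long, round foot; yellow plastic head on top, a cylinder 26 mm wide, 30 mm high, its middle 42.5 mm above this point. About 90 g. This point is 27 mm above the hole's mouth when resting on the spindle, 13 to 16 mm below when dropped through it, 27.5 mm below when fully home.
- socket (a point): Mouth of the socket in the pink soap tray (90 x 130 mm, fixed) in which the pin stands loosely upright at the start, 34 mm above the ledge; 12 mm wide, 26 mm deep. The pin lifts out straight up; its head's underside starts 93 mm above the ledge. A bar of soap lies beside it in the tray.
- lever (a joint): Angle of the red lever: 0 upright, positive leaning along the bore's +x. Starts at -0.5 to -0.3, leaning to the robot; stops at +-0.85; light friction (0.1 N m), stays where left. Its angle does not tell where the cross-hole is: it comes under the pin between -0.15 and 0.6, over some 0.15 rad. Turned under 0.4 rad/s, the pin drops in and blocks the lever. Over 20 N on it does harm.
- lever_hub (a point): Point on the spindle's axis in the middle of the lever's hub (38 mm wide), 80 mm to the bore's -y side, 55 mm above the ledge. The lever is a straight red round bar, 12 mm thick, from here to the lever tip.
- lever_tip (a point): Rounded free end of the red lever, 126 mm from the hub.
- bottle_mid (a point): Green glass bottle with a white cap, half-way up; 56 mm wide, 140 mm tall, loose. Bystander.
- saucer_mid (a point): White ceramic saucer, half-way up; 120 mm wide, 18 mm high, loose. Bystander.
- scrubber_mid (a point): Hard orange silicone scrubber, half-way up; 60 x 85 x 22 mm, loose. Bystander.
Mind the look-alikes: they are no part of the job. Of the things like the part that bears pin_mid, leave any that is green; of the rest the larger one is meant.

How it is judged:
On the way, in this order (a step that is already met when the one before it is completed fails the run):
1. the pin stands in the valve's lock hole, its foot at least 15 mm deep and not yet through the spindle, with the lever still leaning towards the robot at less than -0.15 rad (horizontal distance between pin_mid and bore below 0.012 m and z of pin_mid in the frame of bore between 0.018 and 0.0425 m and value of joint lever below -0.15 rad), for 0.2 s.
2. the spindle has been turned and the pin has dropped into its cross-hole, at least 20 mm below where it rested (horizontal distance between pin_mid and bore below 0.006 m and z of pin_mid in the frame of bore below 0.007 m), for 0.1 s.
At the end, for the whole second after the job is handed in: The pin stands upright (within 0.1 rad) in the valve's lock hole, through the spindle, its head within 3 mm of fully home on the block; the lever is at rest (horizontal distance between pin_mid and bore below 0.004 m and z of pin_mid in the frame of bore below -0.0245 m and angle between pin_mid's own z axis and vertical below 0.1 rad and velocity of joint lever between -0.05 and 0.05 rad/s); the robot touches nothing.
It fails at once if the robot pushes or squeezes the lever with more than 20 N (contact force between lever and the fingers above 20 N or contact force between lever and the arm above 20 N).
It fails at once if the bottle is moved more than 25 mm (distance of bottle_mid from where it was at the start of the episode above 0.025 m).
It fails at once if the saucer is moved more than 25 mm (distance of saucer_mid from where it was at the start of the episode above 0.025 m).
It fails at once if the scrubber is moved more than 25 mm (distance of scrubber_mid from where it was at the start of the episode above 0.025 m).
It also fails if it takes over 64 s, if anything falls off the work surface, if the arm or the gripper's body presses on something with over 40 N, if the wrist force passes 120 N, or if a joint passes its speed limit or range.

## Working session

There is one attempt and no reset: what is moved stays moved. The work goes in short steps, Python scripts to look and compute and a tool call to move; the robot and the scene stay as the last step left them, time stands still between calls to the robot, and variables do not carry over. Pictures are saved under pics/ and viewed, at most 10 in all, crops included, and the job is handed in when it is done.

Besides the shell and the picture viewer there is one more tool, called as name(argument=value, ...), one argument or row to a line, values as JSON. arm_command: Moves the arm, as the interface text tells. Its arguments: {"type":"object","properties":{"steps":{"type":"array","items":{"type":"object","properties":{"rot":{"type":"array","items":{"type":"number"}},"slide":{"type":"array","items":{"type":"number"}},"grip":{"type":"number"}}}},"newtons":{"type":"number"}},"required":["steps"]}

```bash
mkdir -p pics; cat > h.py <<'E'
import numpy as np, cv2, pickle
from bench import sensors, eyes, order
def snap(name, fn=None):
    p=eyes.camera(name)
    if fn: cv2.imwrite('pics/'+fn, cv2.cvtColor(p['pixels'],cv2.COLOR_RGB2BGR))
    return p
def ray(p,uv):
    K=np.array(p['intrinsics']); d=np.array([p['k1'],0,0,0],float)
    s=(np.array(uv,float)-K[:2,2])/np.array([K[0,0],K[1,1]])
    q=s.copy()
    for _ in range(30): q=s/(1+p['k1']*(q@q))
    T=np.array(p['pose']); v=T[:3,:3]@np.array([q[0],q[1],1]); return T[:3,3],v/np.linalg.norm(v)
def atz(p,uv,z):
    o,v=ray(p,uv); return o+v*(z-o[2])/v[2]
def tri(obs):
    A=np.zeros((3,3));b=np.zeros(3)
    for p,uv in obs:
        o,v=ray(p,uv);M=np.eye(3)-np.outer(v,v);A+=M;b+=M@o
    x=np.linalg.solve(A,b)
    res=[np.linalg.norm((np.eye(3)-np.outer(v,v))@(x-o)) for o,v in (ray(p,uv) for p,uv in obs)]
    return x,res
def proj(p,X):
    T=np.array(p['pose']);c=T[:3,:3].T@(np.array(X)-T[:3,3]);q=c[:2]/c[2];q=q*(1+p['k1']*(q@q))
    K=np.array(p['intrinsics']);return q*[K[0,0],K[1,1]]+K[:2,2]
E
python3 - <<'E'
from h import *
np.set_printoptions(precision=4,suppress=True)
ps={n:snap(n,n+'0.png') for n in('scene','top')}
pickle.dump(ps,open('p0.pkl','wb'))
for n,p in ps.items():
    print(n,np.array(p['pose'])[:3,3])
    for t in['bore','pin_mid','socket','lever','lever_hub','lever_tip','bottle_mid','saucer_mid','scrubber_mid']:
        print(t,[(np.round(d['bbox']),round(d['conf'],2)) for d in eyes.look_for(t,p)[:4]])
s=sensors.read_state();print(s)
im=np.hstack([cv2.imread('pics/scene0.png'),cv2.imread('pics/top0.png')])
E
```

```text
scene [1.1693 0.1201 0.969 ]
bore [(array([277., 162., 359., 269.]), 0.77)]
pin_mid [(array([428., 206., 442., 230.]), 0.73), (array([442., 170., 455., 204.]), 0.67), (array([425., 255., 437., 276.]), 0.61)]
socket [(array([413., 220., 472., 259.]), 0.95)]
lever [(array([273., 165., 302., 222.]), 0.83)]
lever_hub [(array([278., 166., 299., 226.]), 0.6)]
lever_tip [(array([276., 166., 299., 223.]), 0.64)]
bottle_mid [(array([168., 179., 201., 231.]), 0.61)]
saucer_mid [(array([323., 281., 379., 334.]), 0.71)]
scrubber_mid [(array([421., 296., 472., 338.]), 0.64)]
top [ 0.5178 -0.0403  1.1045]
bore [(array([280., 176., 356., 233.]), 0.98), (array([333., 201., 354., 235.]), 0.65)]
pin_mid [(array([209., 192., 218., 197.]), 0.55), (array([201., 278., 218., 286.]), 0.47)]
socket [(array([180., 217., 236., 255.]), 0.9)]
lever [(array([333., 202., 357., 236.]), 0.54)]
lever_hub [(array([332., 204., 352., 236.]), 0.63)]
lever_tip [(array([333., 201., 355., 232.]), 0.85)]
bottle_mid [(array([424., 174., 456., 203.]), 0.61), (array([249., 122., 296., 171.]), 0.55)]
saucer_mid [(array([251., 122., 298., 170.]), 0.63)]
scrubber_mid [(array([180., 147., 217., 179.]), 0.79)]
{'time': 1.0, 'joint_positions': array([-1.2916,  0.3322, -0.0647,  1.4601,  0.0216,  1.3499, -0.0885]), 'joint_vel': array([ 0.0004, -0.0003,  0.    ,  0.0003,  0.0006,  0.0003,  0.0009]), 'joint_torque': array([  0.0005, -62.3051,   0.0255, -39.0118,  -0.061 ,   0.0316,
         0.    ]), 'ee_pos': array([0.1858, 0.5968, 0.2226]), 'eef_rot': array([ 0.1503,  0.9886,  0.    , -0.    ]), 'ft_force': array([ 0.2329, -0.4643, -0.0111]), 'torque': array([ 0.0317, -0.0002,  0.0239]), 'grip_force': 0.0, 'width': 0.0867583903756327}
```

View pics/scene0.png

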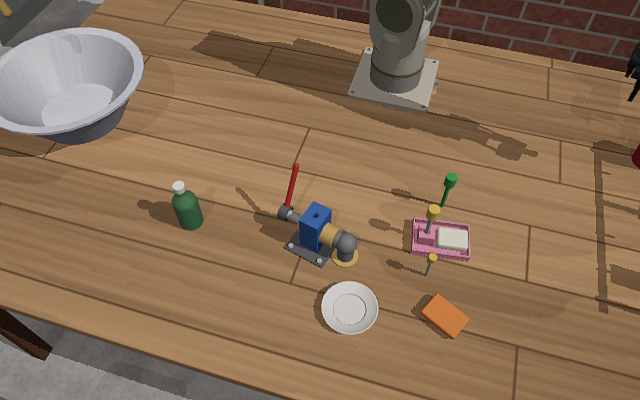

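View pics/top0.png

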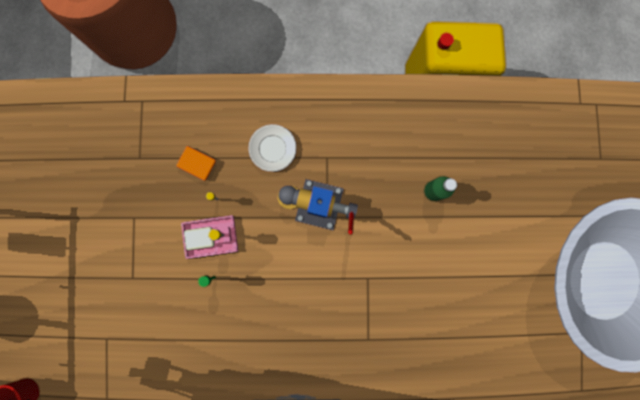

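Candidates for the pin are green at top (205,281) / scene (450,180), yellow in the tray at top (214,235) / scene (433,212), and small yellow at top (210,196) / scene (432,258). I choose the yellow one in the tray: it is the larger of the two that aren't green. Next I'll measure it and check it in a close crop.

```bash
cat > m.py <<'E'
from h import *
np.set_printoptions(precision=4,suppress=True)
ps=pickle.load(open('p0.pkl','rb'))
def blob(p,lo,hi,box):
    h=cv2.cvtColor(p['pixels'],cv2.COLOR_RGB2HSV);m=cv2.inRange(h,lo,hi);z=np.zeros_like(m);l,t,r,b=box;z[t:b,l:r]=m[t:b,l:r]
    n,L,S,C=cv2.connectedComponentsWithStats(z);i=1+np.argmax(S[1:,4]);return C[i],S[i],L==i
Y=((20,120,60),(35,255,255));B=((105,120,40),(125,255,255));R=((0,150,60),(6,255,255))
E
python3 - <<'E'
from m import *
s,t=ps['scene'],ps['top']
for nm,bs,bt in[('pin',(422,200,445,225),(205,226,224,245)),('small',(420,250,442,268),(203,190,220,203))]:
    a,sa,_=blob(s,*Y,bs);b,sb,_=blob(t,*Y,bt)
    print(nm,a,sa,b,sb,tri([(s,a),(t,b)]))
a,sa,ma=blob(s,*B,(290,195,340,260));b,sb,mb=blob(t,*B,(300,180,345,225));print(a,sa,b,sb)
a,sa,ma=blob(s,*R,(270,155,305,225));b,sb,mb=blob(t,*R,(340,195,365,245))
print('lever',sa,sb)
c=[cv2.resize(s['pixels'][195:285,270:470],(800,360),interpolation=2),np.hstack([cv2.resize(t['pixels'][180:250,295:375],(400,350)*1,interpolation=2)[:240*1+110],cv2.resize(t['pixels'][185:255,175:255],(400,350),interpolation=2)])]
im=np.vstack(c);im=cv2.resize(im,(676,600))
cv2.imwrite('pics/crop1.png',cv2.cvtColor(im,cv2.COLOR_RGB2BGR));print(im.shape)
E
```

```text
pin [432.9239 211.8315] [426 204  15  17 184] [214.3462 234.3077] [209 229  13  12 104] (array([0.5257, 0.1807, 0.1098]), [np.float64(0.0005815691131312701), np.float64(0.0005815691131312233)])
small [431.7188 258.6458] [427 253  10  13  96] [209.7432 195.8649] [205 192  11   9  74] (array([0.6174, 0.2005, 0.0734]), [np.float64(0.0012314909924573307), np.float64(0.0012314909924572885)])
[313.1442 225.5029] [ 299  202   33   51 1040] [319.7002 201.3226] [307 186  26  31 527]
lever [285 163  14  44 209] [348 212   6  22  85]
(600, 676, 3)
```

View pics/crop1.png

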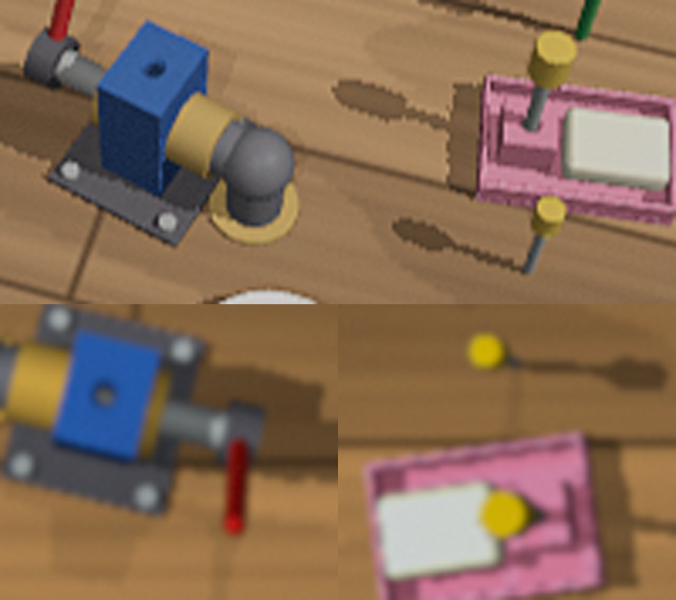

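```bash
python3 - <<'E'
from m import *
s,t=ps['scene'],ps['top']
def hole(p,c,r=6):
    g=cv2.GaussianBlur(cv2.cvtColor(p['pixels'],cv2.COLOR_RGB2GRAY),(0,0),.7).astype(float)
    u,v=int(c[0]),int(c[1]);w=g[v-r:v+r+1,u-r:u+r+1];W=np.clip(np.median(w)-8-w,0,None)
    yy,xx=np.mgrid[v-r:v+r+1,u-r:u+r+1];return np.array([(W*xx).sum(),(W*yy).sum()])/W.sum()
a,b=hole(s,(316,216),4),hole(t,(319.6,201.3),4);print(a,b,tri([(s,a),(t,b)]),atz(s,a,.105),atz(t,b,.105))
# yaw: blue top face in top cam; search quad vs lever
_,_,m=blob(t,*B,(300,180,345,225));r=cv2.minAreaRect(np.argwhere(m)[:,::-1].astype(np.float32));bp=cv2.boxPoints(r);print([atz(t,q,.105)[:2] for q in bp])
# lever ends
for nm,p,bx in(('s',s,(270,155,305,225)),('t',t,(340,195,365,245))):
    _,_,m=blob(p,*R,bx);q=np.argwhere(m)[:,::-1].astype(float);c=q.mean(0);U=np.linalg.svd(q-c,full_matrices=0)[2][0];k=(q-c)@U;print(nm,c+U*k.min(),c+U*k.max())
E
```

```text
[315.5283 215.2559] [318.8936 198.8298] (array([ 0.6061, -0.0573,  0.1088]), [np.float64(0.0001569434978995506), np.float64(0.00015694349789956548)]) [ 0.6036 -0.0579  0.105 ] [ 0.6065 -0.0575  0.105 ]
[array([ 0.5756, -0.0282]), array([ 0.6375, -0.0437]), array([ 0.6258, -0.0898]), array([ 0.5639, -0.074 ])]
s [296.4673 162.8715] [286.0566 206.0137]
t [351.1833 212.0122] [349.7856 233.0522]
```

arm_command(
  steps=[
    {"slide": [0.035, -0.05, 0], "grip": 1},
    {"slide": [0.04, -0.045, 0.0], "grip": 1},
    {"slide": [0.04, -0.045, 0.0], "grip": 1},
    {"slide": [0.04, -0.045, 0.0], "grip": 1},
    {"slide": [0.04, -0.045, 0.0], "grip": 1},
    {"slide": [0.04, -0.045, 0.0], "grip": 1},
    {"slide": [0.04, -0.045, 0], "grip": 1},
    {"slide": [0.03, -0.04, 0], "grip": 1},
  ],
)

```text
schema error: expected keys rot, slide, grip
```

arm_command(
  steps=[
    {"rot": [0, 0, 0], "slide": [0.035, -0.05, 0], "grip": 1},
    {"rot": [0, 0, 0], "slide": [0.04, -0.045, 0.0], "grip": 1},
    {"rot": [0, 0, 0], "slide": [0.04, -0.045, 0.0], "grip": 1},
    {"rot": [0, 0, 0], "slide": [0.04, -0.045, 0.0], "grip": 1},
    {"rot": [0, 0, 0], "slide": [0.04, -0.045, 0.0], "grip": 1},
    {"rot": [0, 0, 0], "slide": [0.04, -0.045, 0.0], "grip": 1},
    {"rot": [0, 0, 0], "slide": [0.04, -0.045, 0], "grip": 1},
    {"rot": [0, 0, 0], "slide": [0.03, -0.04, 0], "grip": 1},
  ],
)

```text
time: 2.0
ee_pos: [0.4922, 0.2347, 0.2228]
eef_rot: [0.151, 0.989, 0.0, 0.0]
ft_force: [0.8, 0.6, -0.3]
width: 0.0867
grip_force: 0.0
```

arm_command(
  steps=[
    {"rot": [0, 0, 0], "slide": [0.02, -0.03, 0], "grip": 1},
    {"rot": [0, 0, 0], "slide": [0.015, -0.026, 0.0], "grip": 1},
    {"rot": [0, 0, 0], "slide": [0, 0, 0], "grip": 1},
    {"rot": [0, 0, 0], "slide": [0, 0, -0.03], "grip": 1},
    {"rot": [0, 0, 0], "slide": [0, 0, -0.02], "grip": 1},
    {"rot": [0, 0, 0], "slide": [0, 0, 0], "grip": 1},
    {"rot": [0, 0, 0], "slide": [0, 0, 0], "grip": 1},
    {"rot": [0, 0, 0], "slide": [0, 0, 0], "grip": 1},
  ],
)

```text
time: 3.0
ee_pos: [0.5262, 0.1812, 0.1736]
eef_rot: [0.15, 0.989, 0.001, 0.001]
ft_force: [0.5, -0.5, -0.5]
width: 0.0869
grip_force: 0.0
```

```bash
python3 - <<'E'
from m import *
p=snap('wrist','w1.png');print(sensors.read_state()['ee_pos'],np.array(p['pose']))
print(proj(p,(.5257,.1807,.123)),proj(p,(.6015,-.0588,.105)))
try:
  c,s,m=blob(p,*Y,(0,0,640,400));print(c,s,atz(p,c,.12))
except Exception as e:print(e)
E
```

```text
[0.5261 0.1811 0.1735] [[ 0.2965  0.9147  0.2746  0.4511]
 [ 0.955  -0.2845 -0.0832  0.2048]
 [ 0.002   0.2869 -0.958   0.336 ]
 [ 0.      0.      0.      1.    ]]
[318.1418 218.2492] [103.3388 351.7141]
[524.4843 330.4979] [ 446  319  149   23 1689] [0.6797 0.3204 0.12  ]
```

View pics/w1.png

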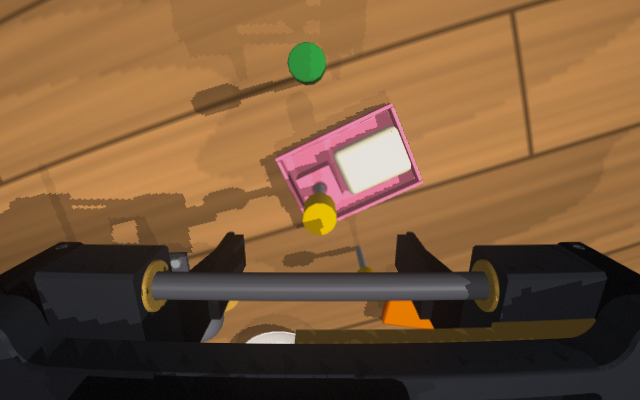

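The big yellow head is at (319,218), as predicted at (318,218), centred between the fingers. The green one (306,62) and the tray confirm the choice. Descending now.

arm_command(
  steps=[
    {"rot": [0, 0, 0], "slide": [0, 0, -0.03], "grip": 1},
    {"rot": [0, 0, 0], "slide": [0, 0, -0.03], "grip": 1},
    {"rot": [0, 0, 0], "slide": [0, 0, -0.021], "grip": 1},
    {"rot": [0, 0, 0], "slide": [0, 0, 0], "grip": 1},
    {"rot": [0, 0, 0], "slide": [0, 0, 0], "grip": 0.2},
    {"rot": [0, 0, 0], "slide": [0, 0, 0], "grip": 0.2},
    {"rot": [0, 0, 0], "slide": [0, 0, 0], "grip": 0.2},
    {"rot": [0, 0, 0], "slide": [0, 0, 0], "grip": 0.2},
  ],
  newtons=20,
)

```text
time: 4.05
ee_pos: [0.5259, 0.1809, 0.0919]
eef_rot: [0.15, 0.989, 0.0, 0.0]
ft_force: [-0.2, -0.7, 1.0]
width: 0.0548
grip_force: 0.0
```

arm_command(
  steps=[
    {"rot": [0, 0, 0], "slide": [0, 0, 0], "grip": 0.2},
    {"rot": [0, 0, 0], "slide": [0, 0, 0], "grip": 0.2},
    {"rot": [0, 0, 0], "slide": [0, 0, 0.01], "grip": 0.2},
    {"rot": [0, 0, 0], "slide": [0, 0, 0.03], "grip": 0.2},
    {"rot": [0, 0, 0], "slide": [0, 0, 0.04], "grip": 0.2},
    {"rot": [0, 0, 0], "slide": [0, 0, 0.05], "grip": 0.2},
    {"rot": [0, 0, 0], "slide": [0, 0, 0.02], "grip": 0.2},
    {"rot": [0, 0, 0], "slide": [0, 0, 0], "grip": 0.2},
  ],
)

```text
time: 5.05
ee_pos: [0.5265, 0.181, 0.2435]
eef_rot: [0.15, 0.989, 0.001, 0.001]
ft_force: [-0.7, 0.4, -1.6]
width: 0.0254
grip_force: 20.0
```

arm_command(
  steps=[
    {"rot": [0, 0, 0], "slide": [0.005, -0.02, 0], "grip": 0.2},
    {"rot": [0, 0, 0], "slide": [0.015, -0.045, 0], "grip": 0.2},
    {"rot": [0, 0, 0], "slide": [0.015, -0.05, 0], "grip": 0.2},
    {"rot": [0, 0, 0], "slide": [0.015, -0.05, 0], "grip": 0.2},
    {"rot": [0, 0, 0], "slide": [0.015, -0.045, 0], "grip": 0.2},
    {"rot": [0, 0, 0], "slide": [0.01, -0.03, 0], "grip": 0.2},
    {"rot": [0, 0, 0], "slide": [0, 0, 0], "grip": 0.2},
    {"rot": [0, 0, 0], "slide": [0, 0, 0], "grip": 0.2},
  ],
)

```text
time: 6.05
ee_pos: [0.6003, -0.0583, 0.2405]
eef_rot: [0.15, 0.989, 0.0, -0.001]
ft_force: [-1.1, -0.5, -1.2]
width: 0.0257
grip_force: 20.0
```

```bash
python3 - <<'E'
from m import *
P={n:snap(n) for n in('wrist','scene','top')};pickle.dump(P,open('p1.pkl','wb'))
e=sensors.read_state()['ee_pos'];print(e)
a=cv2.resize(P['scene']['pixels'][120:270,265:365],(400,600),interpolation=2)
w=cv2.resize(P['wrist']['pixels'][60:360,220:420],(400,600),interpolation=2)
cv2.imwrite('pics/c2.png',cv2.cvtColor(np.hstack([a,w]),cv2.COLOR_RGB2BGR))
for z in(.105,.16): print(z,proj(P['scene'],(e[0],e[1],z)),proj(P['wrist'],(e[0],e[1],z)))
print(proj(P['scene'],(.6015,-.0588,.105)),proj(P['wrist'],(.6015,-.0588,.105)))
E
```

```text
[ 0.6006 -0.0578  0.2412]
0.105 [316.0051 214.1341] [319.8954 189.4507]
0.16 [315.8885 198.8267] [319.9184 206.4869]
[315.4055 214.3676] [319.1716 190.6348]
```

View pics/c2.png

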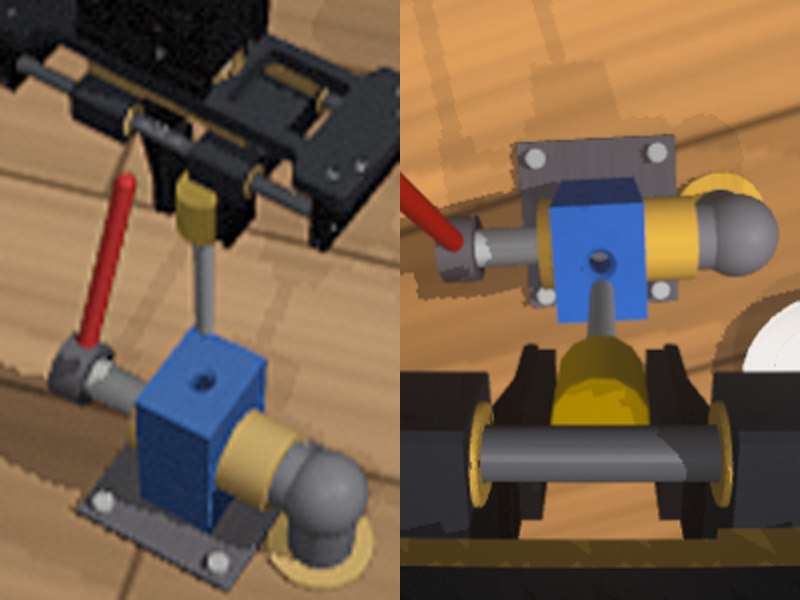

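Scene shows the hole at (315.8,215.3) and the pin foot over it at (316,202); wrist shows the hole at (320.5,190.5). The pin hangs straight, about 1.5 mm short in x. Correcting and lowering.

arm_command(
  steps=[
    {"rot": [0, 0, 0], "slide": [0.0015, 0, -0.02], "grip": 0.2},
    {"rot": [0, 0, 0], "slide": [0, 0, -0.015], "grip": 0.2},
    {"rot": [0, 0, 0], "slide": [0, 0, -0.007], "grip": 0.2},
    {"rot": [0, 0, 0], "slide": [0, 0, -0.004], "grip": 0.2},
    {"rot": [0, 0, 0], "slide": [0, 0, -0.004], "grip": 0.2},
    {"rot": [0, 0, 0], "slide": [0, 0, -0.004], "grip": 0.2},
    {"rot": [0, 0, 0], "slide": [0, 0, -0.004], "grip": 0.2},
    {"rot": [0, 0, 0], "slide": [0, 0, 0], "grip": 0.2},
  ],
)

```text
time: 7.2
ee_pos: [0.6021, -0.0592, 0.1832]
eef_rot: [0.15, 0.989, -0.0, -0.0]
ft_force: [-0.3, -1.1, -0.6]
width: 0.0256
grip_force: 20.0
```

arm_command(
  steps=[
    {"rot": [0, 0, 0], "slide": [0, 0.0005, -0.004], "grip": 0.2},
    {"rot": [0, 0, 0], "slide": [0, 0, -0.004], "grip": 0.2},
    {"rot": [0, 0, 0], "slide": [0, 0, -0.004], "grip": 0.2},
    {"rot": [0, 0, 0], "slide": [0, 0, -0.004], "grip": 0.2},
    {"rot": [0, 0, 0], "slide": [0, 0, -0.002], "grip": 0.2},
    {"rot": [0, 0, 0], "slide": [0, 0, -0.002], "grip": 0.2},
    {"rot": [0, 0, 0], "slide": [0, 0, 0], "grip": 0.2},
    {"rot": [0, 0, 0], "slide": [0, 0, 0], "grip": 0.2},
  ],
)

```text
time: 8.2
ee_pos: [0.6038, -0.0591, 0.1661]
eef_rot: [0.15, 0.989, 0.0, 0.002]
ft_force: [-3.2, -1.5, 15.3]
width: 0.0255
grip_force: 20.0
```

```bash
python3 - <<'E'
from m import *
p=snap('scene');w=snap('wrist');print(sensors.read_state()['ft_force'])
a=cv2.resize(p['pixels'][120:270,265:365],(400,600),interpolation=2)
w=cv2.resize(w['pixels'][60:360,220:420],(400,600),interpolation=2)
cv2.imwrite('pics/c3.png',cv2.cvtColor(np.hstack([a,w]),cv2.COLOR_RGB2BGR))
E
```

```text
[-3.0318 -1.8079 15.3974]
```

View pics/c3.png

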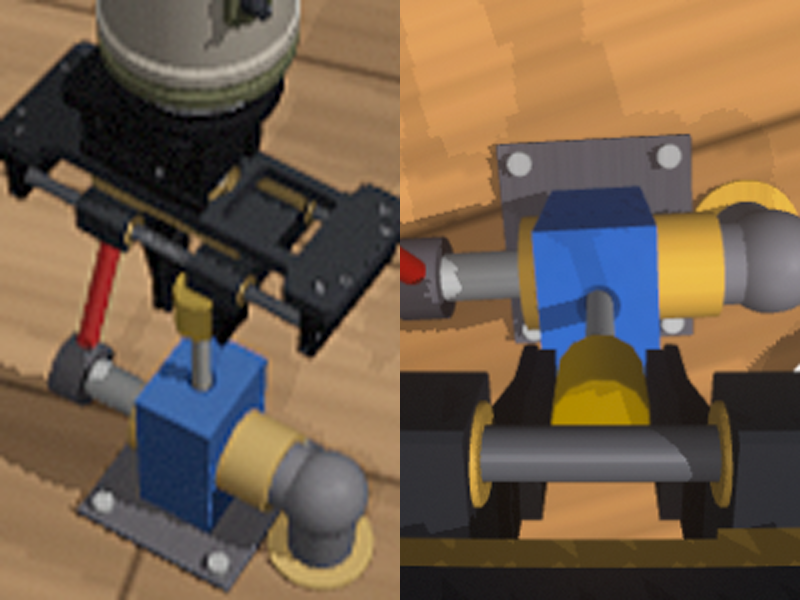

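The pin is in the hole: scene shows the shank entering at (204,388) of the crop with about 55 mm exposed, so it is resting on the spindle. Easing off and letting go.

arm_command(
  steps=[
    {"rot": [0, 0, 0], "slide": [-0.001, 0, 0.005], "grip": 0.2},
    {"rot": [0, 0, 0], "slide": [0, 0, 0.001], "grip": 0.2},
    {"rot": [0, 0, 0], "slide": [0, 0, 0], "grip": 1},
    {"rot": [0, 0, 0], "slide": [0, 0, 0], "grip": 1},
    {"rot": [0, 0, 0], "slide": [0, 0, 0], "grip": 1},
    {"rot": [0, 0, 0], "slide": [0, 0, 0.02], "grip": 1},
    {"rot": [0, 0, 0], "slide": [0, 0, 0.04], "grip": 1},
    {"rot": [0, 0, 0], "slide": [0, 0, 0.05], "grip": 1},
  ],
)

```text
time: 9.3
ee_pos: [0.6007, -0.0585, 0.28]
eef_rot: [0.15, 0.989, -0.0, -0.001]
ft_force: [1.0, -0.2, 0.4]
width: 0.0772
grip_force: 0.0
```

```bash
python3 - <<'E'
from m import *
s,t=ps['scene'],ps['top']
print('tip',tri([(s,(296.5,162.9)),(t,(349.8,233.05))]))
p=snap('scene');tp=snap('top');w=snap('wrist')
c,S,m=blob(p,*Y,(295,140,345,225));print(c,S);print('expect head mid',proj(p,(.602,-.0588,.1745)))
try: print(blob(tp,*Y,(300,190,335,230))[:2],proj(tp,(.602,-.0588,.1745)))
except Exception as e: print(e)
B0=np.array([.602,-.0588,.105]);x=np.array([.97,-.243,0]);y=np.array([.243,.97,0])
H=B0-.08*y;H[2]=.055
for a in(-.3,-.4,-.5):
  X=H+.126*(np.sin(a)*x+np.array([0,0,np.cos(a)]));print(a,X,proj(s,X),proj(t,X))
print(sensors.read_state()['ee_pos'])
E
```

```text
tip (array([ 0.5271, -0.1229,  0.1681]), [np.float64(0.0004965053876536579), np.float64(0.0004965053876536875)])
[315.3283 194.404 ] [309 186  13  18 198]
expect head mid [315.1495 194.9915]
attempt to get argmax of an empty sequence
-0.3 [ 0.5464 -0.1274  0.1754] [291.7    166.8951] [352.3201 223.8668]
-0.4 [ 0.535  -0.1245  0.1711] [294.8111 164.5362] [350.8452 229.2972]
-0.5 [ 0.524  -0.1217  0.1656] [297.7623 162.7238] [349.3866 234.4692]
[ 0.6025 -0.059   0.2823]
```

arm_command(
  steps=[
    {"rot": [0, 0, 0], "slide": [-0.035, -0.019, 0], "grip": 0},
    {"rot": [0, 0, 0], "slide": [-0.04, -0.02, 0], "grip": 0},
    {"rot": [0, 0, 0], "slide": [-0.03, -0.018, 0], "grip": 0},
    {"rot": [0, 0, 0], "slide": [0, 0, -0.03], "grip": 0},
    {"rot": [0, 0, 0], "slide": [0, 0, -0.04], "grip": 0},
    {"rot": [0, 0, 0], "slide": [0, 0, -0.04], "grip": 0},
    {"rot": [0, 0, 0], "slide": [0, 0, -0.024], "grip": 0},
    {"rot": [0, 0, 0], "slide": [0, 0, 0], "grip": 0},
  ],
)

```text
time: 10.45
ee_pos: [0.4945, -0.1155, 0.1434]
eef_rot: [0.15, 0.989, -0.0, -0.002]
ft_force: [0.4, -0.3, -0.5]
width: 0.0151
grip_force: 0.0
```

```bash
python3 - <<'E'
from m import *
p=snap('scene');w=snap('wrist');s=sensors.read_state();print(s['ee_pos'],s['ft_force'],s['width'])
a=cv2.resize(p['pixels'][120:270,265:365],(400,600),interpolation=2)
w=cv2.resize(w['pixels'][:,:],(400,250),interpolation=2);w=cv2.copyMakeBorder(w,0,350,0,0,0)
cv2.imwrite('pics/c4.png',cv2.cvtColor(np.hstack([a,w]),cv2.COLOR_RGB2BGR))
E
```

```text
[ 0.4963 -0.1158  0.146 ] [0.1866 0.0209 1.1139] 0.0068116837214859454
```

View pics/c4.png

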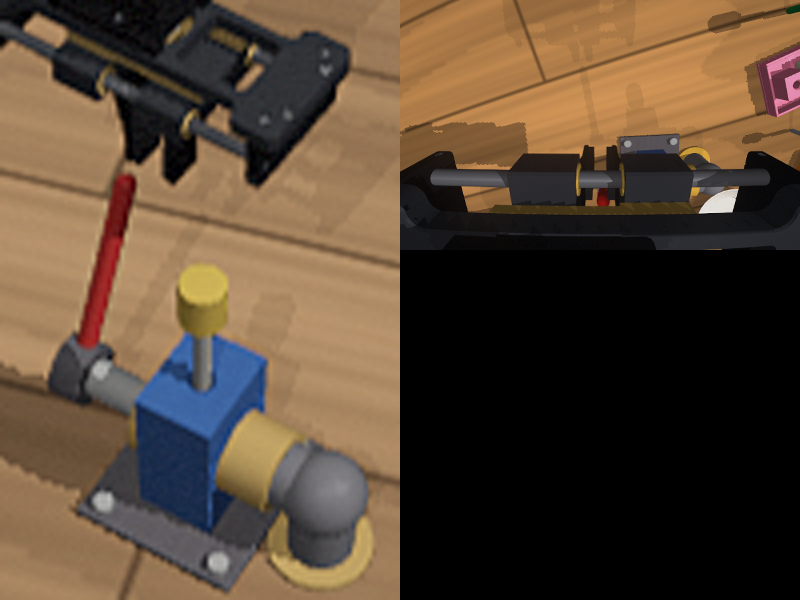

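The pin stands upright with its head at (203,300) of the crop; the fingers are behind the lever tip (125,183) and in line with it. Advancing along bore +x.

arm_command(
  steps=[
    {"rot": [0, 0, 0], "slide": [0.0024, -0.0006, 0], "grip": 0},
    {"rot": [0, 0, 0], "slide": [0.0024, -0.0006, 0], "grip": 0},
    {"rot": [0, 0, 0], "slide": [0.0024, -0.0006, 0], "grip": 0},
    {"rot": [0, 0, 0], "slide": [0.0024, -0.0006, 0], "grip": 0},
    {"rot": [0, 0, 0], "slide": [0.0024, -0.0006, 0], "grip": 0},
    {"rot": [0, 0, 0], "slide": [0.0024, -0.0006, 0], "grip": 0},
    {"rot": [0, 0, 0], "slide": [0.0024, -0.0006, 0], "grip": 0},
    {"rot": [0, 0, 0], "slide": [0.0024, -0.0006, 0], "grip": 0},
  ],
)

```text
time: 11.55
ee_pos: [0.5156, -0.1205, 0.1456]
eef_rot: [0.15, 0.989, 0.0, -0.0]
ft_force: [-1.3, -0.4, 1.4]
width: 0.0006
grip_force: 0.8
```

arm_command(
  steps=[
    {"rot": [0, 0, 0], "slide": [0.0024, -0.0006, 0], "grip": 0},
    {"rot": [0, 0, 0], "slide": [0.0024, -0.0006, 0], "grip": 0},
    {"rot": [0, 0, 0], "slide": [0.0024, -0.0006, 0], "grip": 0},
    {"rot": [0, 0, 0], "slide": [0.0024, -0.0006, 0], "grip": 0},
    {"rot": [0, 0, 0], "slide": [0.0024, -0.0006, 0], "grip": 0},
    {"rot": [0, 0, 0], "slide": [0.0024, -0.0006, 0], "grip": 0},
    {"rot": [0, 0, 0], "slide": [0, 0, 0], "grip": 0},
    {"rot": [0, 0, 0], "slide": [0, 0, 0], "grip": 0},
  ],
)

```text
time: 12.55
ee_pos: [0.53, -0.1242, 0.1455]
eef_rot: [0.15, 0.989, -0.0, 0.0]
ft_force: [0.1, -0.4, -0.7]
width: 0.0006
grip_force: 0.0
```

```bash
cat > chk.py <<'E'
from m import *
p=snap('scene');s=sensors.read_state();print(s['time'],s['ee_pos'],s['ft_force'],s['width'])
B0=np.array([.602,-.0588,.105]);x=np.array([.97,-.243,0]);y=np.array([.243,.97,0]);H=B0-.08*y;H[2]=.055
_,_,m=blob(p,*R,(260,140,320,235));q=np.argwhere(m)[:,::-1].astype(float)
# lever angle: fit ray direction from hub to farthest red pixel
from scipy.optimize import minimize_scalar
c=q.mean(0);f=lambda a:np.min([np.hypot(*(proj(p,H+r*(np.sin(a)*x+[0,0,np.cos(a)]))-c)) for r in np.linspace(.02,.12,60)])
aa=np.linspace(-.9,.9,181);print('angle',aa[np.argmin([f(a) for a in aa])])
c,S,m=blob(p,*Y,(295,140,345,230));print('head',c,'expect rest',proj(p,(.602,-.0588,.1745)),'dropped',proj(p,(.602,-.0588,.133)),'home',proj(p,(.602,-.0588,.12)))
E
python3 chk.py
```

```text
12.6 [ 0.5299 -0.1242  0.1456] [ 0.285   0.1379 -0.3726] 0.00036738837249532036
angle -0.29000000000000004
head [315.9412 193.4069] expect rest [315.1495 194.9915] dropped [315.2637 206.9309] home [315.298  210.5112]
```

arm_command(
  steps=[
    {"rot": [0, 0, 0], "slide": [0.0016, -0.0004, 0], "grip": 0},
    {"rot": [0, 0, 0], "slide": [0.0016, -0.0004, 0], "grip": 0},
    {"rot": [0, 0, 0], "slide": [0.0016, -0.0004, 0], "grip": 0},
    {"rot": [0, 0, 0], "slide": [0.0016, -0.0004, 0], "grip": 0},
    {"rot": [0, 0, 0], "slide": [0.0016, -0.0004, 0], "grip": 0},
    {"rot": [0, 0, 0], "slide": [0.0016, -0.0004, 0], "grip": 0},
    {"rot": [0, 0, 0], "slide": [0.0016, -0.0004, 0], "grip": 0},
    {"rot": [0, 0, 0], "slide": [0, 0, 0], "grip": 0},
  ],
)

```text
time: 13.6
ee_pos: [0.5412, -0.127, 0.1455]
eef_rot: [0.15, 0.989, -0.0, 0.0]
ft_force: [-0.3, 0.8, 1.0]
width: 0.0005
grip_force: 0.2
```

```bash
python3 chk.py
```

```text
13.65 [ 0.5412 -0.127   0.1456] [-0.187   0.4133 -0.6372] 0.00026515354171625124
angle -0.20999999999999996
head [315.9561 193.3659] expect rest [315.1495 194.9915] dropped [315.2637 206.9309] home [315.298  210.5112]
```

arm_command(
  steps=[
    {"rot": [0, 0, 0], "slide": [0.001, -0.00025, 0], "grip": 0},
    {"rot": [0, 0, 0], "slide": [0.001, -0.00025, 0], "grip": 0},
    {"rot": [0, 0, 0], "slide": [0.001, -0.00025, 0], "grip": 0},
    {"rot": [0, 0, 0], "slide": [0.001, -0.00025, 0], "grip": 0},
    {"rot": [0, 0, 0], "slide": [0.001, -0.00025, 0], "grip": 0},
    {"rot": [0, 0, 0], "slide": [0.001, -0.00025, 0], "grip": 0},
    {"rot": [0, 0, 0], "slide": [0.001, -0.00025, 0], "grip": 0},
    {"rot": [0, 0, 0], "slide": [0.001, -0.00025, 0], "grip": 0},
  ],
)

```text
time: 14.65
ee_pos: [0.5491, -0.1289, 0.1456]
eef_rot: [0.15, 0.989, 0.0, 0.0]
ft_force: [-1.3, 0.8, 1.1]
width: 0.0003
grip_force: 0.5
```

```bash
python3 chk.py
```

```text
14.7 [ 0.5492 -0.129   0.1456] [-0.5053 -0.4372  0.5559] 0.0005419372695825124
angle -0.12
head [315.6716 193.4378] expect rest [315.1495 194.9915] dropped [315.2637 206.9309] home [315.298  210.5112]
```

arm_command(
  steps=[
    {"rot": [0, 0, 0], "slide": [0.001, -0.00025, 0], "grip": 0},
    {"rot": [0, 0, 0], "slide": [0.001, -0.00025, 0], "grip": 0},
    {"rot": [0, 0, 0], "slide": [0.001, -0.00025, 0], "grip": 0},
    {"rot": [0, 0, 0], "slide": [0.001, -0.00025, 0], "grip": 0},
    {"rot": [0, 0, 0], "slide": [0.001, -0.00025, 0], "grip": 0},
    {"rot": [0, 0, 0], "slide": [0.001, -0.00025, 0], "grip": 0},
    {"rot": [0, 0, 0], "slide": [0.001, -0.00025, 0], "grip": 0},
    {"rot": [0, 0, 0], "slide": [0, 0, 0], "grip": 0},
  ],
)

```text
time: 15.7
ee_pos: [0.5561, -0.1307, 0.1455]
eef_rot: [0.15, 0.989, -0.0, 0.0]
ft_force: [-0.3, 0.1, 0.8]
width: 0.0003
grip_force: 0.2
```

```bash
python3 chk.py
```

```text
15.75 [ 0.5561 -0.1307  0.1456] [-0.2384  0.2358  0.6967] 0.00046987830251304827
angle -0.07999999999999996
head [314.9458 194.5172] expect rest [315.1495 194.9915] dropped [315.2637 206.9309] home [315.298  210.5112]
```

arm_command(
  steps=[
    {"rot": [0, 0, 0], "slide": [0.001, -0.00025, 0], "grip": 0},
    {"rot": [0, 0, 0], "slide": [0.001, -0.00025, 0], "grip": 0},
    {"rot": [0, 0, 0], "slide": [0.001, -0.00025, 0], "grip": 0},
    {"rot": [0, 0, 0], "slide": [0.001, -0.00025, 0], "grip": 0},
    {"rot": [0, 0, 0], "slide": [0.001, -0.00025, 0], "grip": 0},
    {"rot": [0, 0, 0], "slide": [0.001, -0.00025, 0], "grip": 0},
    {"rot": [0, 0, 0], "slide": [0, 0, 0], "grip": 0},
    {"rot": [0, 0, 0], "slide": [0, 0, 0], "grip": 0},
  ],
)

```text
time: 16.75
ee_pos: [0.5621, -0.1322, 0.1455]
eef_rot: [0.15, 0.989, 0.0, 0.0]
ft_force: [0.1, -0.6, -0.3]
width: 0.0004
grip_force: 0.1
```

```bash
python3 chk.py
```

```text
16.8 [ 0.5621 -0.1322  0.1456] [-0.4537  0.2861  0.08  ] 0.0005951094079990687
angle -0.030000000000000027
head [314.8656 204.9301] expect rest [315.1495 194.9915] dropped [315.2637 206.9309] home [315.298  210.5112]
```

The pin has dropped: its head went from row 194.5 to 204.9, where "dropped" predicts about 205.4. The force on the lever is still about 0. Backing off, then going over the pin head.

arm_command(
  steps=[
    {"rot": [0, 0, 0], "slide": [-0.02, 0.005, 0], "grip": 0},
    {"rot": [0, 0, 0], "slide": [0, 0, 0.04], "grip": 0},
    {"rot": [0, 0, 0], "slide": [0, 0, 0.04], "grip": 0},
    {"rot": [0, 0, 0], "slide": [0, 0, 0.02], "grip": 0},
    {"rot": [0, 0, 0], "slide": [0.03, 0.035, 0], "grip": 0},
    {"rot": [0, 0, 0], "slide": [0.03, 0.033, 0], "grip": 0},
    {"rot": [0, 0, 0], "slide": [0, 0, -0.03], "grip": 0},
    {"rot": [0, 0, 0], "slide": [0, 0, 0], "grip": 0},
  ],
)

```text
time: 17.8
ee_pos: [0.6009, -0.0589, 0.2135]
eef_rot: [0.15, 0.989, -0.001, -0.002]
ft_force: [-1.0, -0.1, 0.3]
width: 0.0001
grip_force: 0.0
```

```bash
python3 chk.py; python3 - <<'E'
from m import *
p=snap('scene');w=snap('wrist')
a=cv2.resize(p['pixels'][120:270,265:365],(400,600),interpolation=2)
w=cv2.resize(w['pixels'][60:360,220:420],(400,600),interpolation=2)
cv2.imwrite('pics/c5.png',cv2.cvtColor(np.hstack([a,w]),cv2.COLOR_RGB2BGR))
E
```

```text
17.85 [ 0.6015 -0.0596  0.2152] [-0.8356 -0.5427  0.6111] 0.000702209265855312
angle -0.020000000000000018
head [314.8656 204.9301] expect rest [315.1495 194.9915] dropped [315.2637 206.9309] home [315.298  210.5112]
```

View pics/c5.png

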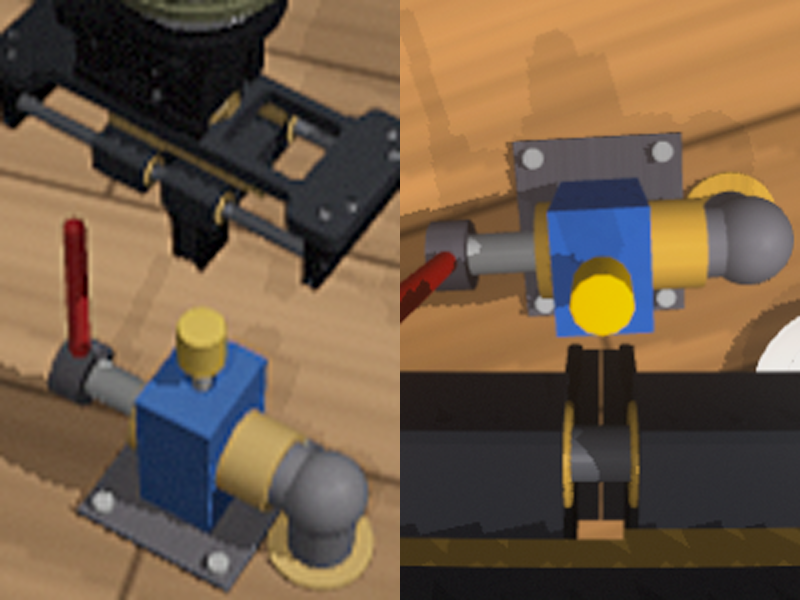

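The pin has dropped through: its head sits just above the block (crop (202,343)), and the fingers are centred over it in the wrist view (602,300). Pressing down.

arm_command(
  steps=[
    {"rot": [0, 0, 0], "slide": [0, 0, -0.03], "grip": 0},
    {"rot": [0, 0, 0], "slide": [0, 0, -0.025], "grip": 0},
    {"rot": [0, 0, 0], "slide": [0, 0, -0.006], "grip": 0},
    {"rot": [0, 0, 0], "slide": [0, 0, -0.004], "grip": 0},
    {"rot": [0, 0, 0], "slide": [0, 0, -0.004], "grip": 0},
    {"rot": [0, 0, 0], "slide": [0, 0, -0.004], "grip": 0},
    {"rot": [0, 0, 0], "slide": [0, 0, -0.003], "grip": 0},
    {"rot": [0, 0, 0], "slide": [0, 0, 0], "grip": 0},
  ],
)

```text
time: 18.95
ee_pos: [0.603, -0.0593, 0.141]
eef_rot: [0.15, 0.989, 0.0, 0.001]
ft_force: [-0.3, 0.6, 4.4]
width: 0.0002
grip_force: 2.2
```

arm_command(
  steps=[
    {"rot": [0, 0, 0], "slide": [0, 0, -0.001], "grip": 0},
    {"rot": [0, 0, 0], "slide": [0, 0, -0.001], "grip": 0},
    {"rot": [0, 0, 0], "slide": [0, 0, -0.001], "grip": 0},
    {"rot": [0, 0, 0], "slide": [0, 0, -0.001], "grip": 0},
    {"rot": [0, 0, 0], "slide": [0, 0, 0], "grip": 0},
    {"rot": [0, 0, 0], "slide": [0, 0, 0], "grip": 0},
    {"rot": [0, 0, 0], "slide": [0, 0, 0], "grip": 0},
    {"rot": [0, 0, 0], "slide": [0, 0, 0], "grip": 0},
  ],
)

```text
time: 19.95
ee_pos: [0.6029, -0.0593, 0.1369]
eef_rot: [0.15, 0.989, 0.0, 0.001]
ft_force: [0.4, 0.2, 4.8]
width: 0.0003
grip_force: 2.7
```

arm_command(
  steps=[
    {"rot": [0, 0, 0], "slide": [0, 0, -0.001], "grip": 0},
    {"rot": [0, 0, 0], "slide": [0, 0, -0.001], "grip": 0},
    {"rot": [0, 0, 0], "slide": [0, 0, -0.001], "grip": 0},
    {"rot": [0, 0, 0], "slide": [0, 0, -0.001], "grip": 0},
    {"rot": [0, 0, 0], "slide": [0, 0, -0.001], "grip": 0},
    {"rot": [0, 0, 0], "slide": [0, 0, -0.001], "grip": 0},
    {"rot": [0, 0, 0], "slide": [0, 0, 0], "grip": 0},
    {"rot": [0, 0, 0], "slide": [0, 0, 0], "grip": 0},
  ],
)

```text
time: 20.95
ee_pos: [0.6034, -0.0594, 0.1352]
eef_rot: [0.151, 0.989, 0.001, 0.002]
ft_force: [-17.1, 2.6, 42.4]
width: 0.0005
grip_force: 21.0
```

At z = 0.1352 the force jumps to 42 N, so the head is home (expected 0.135). Retracting.

arm_command(
  steps=[
    {"rot": [0, 0, 0], "slide": [0, 0, 0.008], "grip": 0},
    {"rot": [0, 0, 0], "slide": [0, 0, 0.02], "grip": 0},
    {"rot": [0, 0, 0], "slide": [0, 0, 0.04], "grip": 0},
    {"rot": [0, 0, 0], "slide": [0, 0, 0.04], "grip": 0},
    {"rot": [0, 0, 0], "slide": [0, 0, 0.03], "grip": 0},
    {"rot": [0, 0, 0], "slide": [0, 0, 0], "grip": 0},
    {"rot": [0, 0, 0], "slide": [0, 0, 0], "grip": 0},
    {"rot": [0, 0, 0], "slide": [0, 0, 0], "grip": 0},
  ],
)

```text
time: 21.95
ee_pos: [0.6016, -0.0591, 0.2664]
eef_rot: [0.15, 0.989, -0.0, -0.001]
ft_force: [-0.2, 0.4, -0.4]
width: 0.0006
grip_force: 0.0
```

```bash
python3 chk.py; python3 - <<'E'
from m import *
p=snap('scene');w=snap('wrist')
a=cv2.resize(p['pixels'][120:270,265:365],(400,600),interpolation=2)
w=cv2.resize(w['pixels'][60:360,220:420],(400,600),interpolation=2)
cv2.imwrite('pics/c6.png',cv2.cvtColor(np.hstack([a,w]),cv2.COLOR_RGB2BGR))
E
```

```text
22.0 [ 0.6016 -0.0591  0.2665] [-0.971  -0.1981  0.0975] 0.00047832239500313664
angle -0.010000000000000009
head [315.0719 210.018 ] expect rest [315.1495 194.9915] dropped [315.2637 206.9309] home [315.298  210.5112]
```

View pics/c6.png

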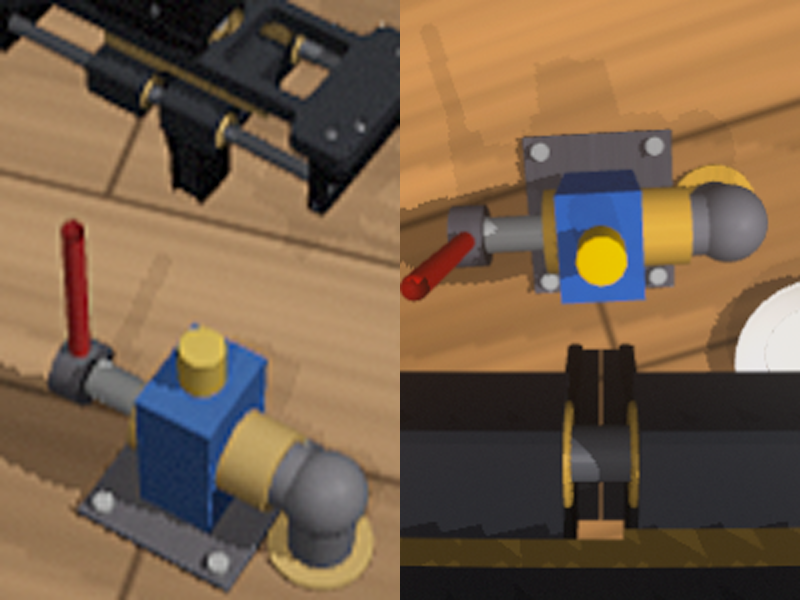

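The head sits flush on the block (crop (202,360); scene row 210.0 against 210.5 expected when home), and the robot is clear of everything. Handing in.

```bash
python3 -c "
from bench import order
print(order.close_job())"
```

```text
the job is handed in; nothing more can be done
None
```

The drain valve is locked: the pin dropped through the spindle and its head is pressed home on the block, with the lever blocked and the robot clear; I handed the job in at about 22 s, and no verdict came back.

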